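Take one cup off the nested stack and stand it on the balance

ROBOT

A 6-joint arm with a two-finger parallel gripper is mounted at the origin on the work surface. World frame = base frame: x ahead of the robot, y to its left, z up, the work surface at z = 0. Lengths are in m, angles in rad, forces in N, time in s.
With the tool pointing down it reaches from about 0.25 to 0.775 m from the base axis. Payload 4 kg.
Tool frame: the origin (TCP) lies between the finger pads; the fingertips stand 25 mm ahead of it and the grasp point (between the pads) lies 6 mm ahead of it; x points along the fingers, y is the direction in which the jaws open and shut, and the axes are right-handed (so a half turn about x gives the same grasp; the last joint's range is limited). The gripper opens to 94 mm and grips with 3 to 60 N. Pads are 16 mm wide; open, the fingers measure 119 mm over their backs; the gripper's body (75 mm by 177 mm) begins 78 mm behind the grasp point.
Start: joints at [1.127, 0.087, 1.371, -0, 1.684, -0.103], TCP at [0.184, 0.518, 0.231] pointing down, gripper open.
Joint ranges: [-3.1, 3.1], [-0.76, 2.03], [0.27, 2.55], [-1.08, 4.22], [0.17, 2.65], [-2.57, 2.57]. Speed limits (rad/s): [2.79, 2.79, 3.14, 3.14, 3.14, 3.14].

INTERFACE

Orientations are given as [roll, pitch, yaw] about the fixed x, y, z axes, in that order (R = Rz(yaw) Ry(pitch) Rx(roll)).
In Python, from plant import manip gives the robot as it stands.
- The arm moves only by the shell command python3 -m crank 'ROWS'. ROWS is JSON, a list that holds one entry, the list of rows, each a list of 5 numbers: the closure, from 0 (fully open) to 1 (shut), then the shift along the tool's x, y, z in mm, then the turn about the tool's x in degrees. A call has 1 to 8 rows; each row shifts and turns the pose as measured when the row begins, along the tool's axes as they then stand; what a row does not reach is not made up. A row lasts 1/12 s, in which the tool goes at most 41.7 mm and 7.16 degrees, less where a joint would pass 70% of its speed; a pose out of reach is approached as far as the arm can. A call with a gripper value outside its range is refused whole. The fingers move at their own pace and stop on an object; the grip force is fixed at half the most. Time passes only in rows, so rows that do not move let the fingers close. It gives the time, the measured TCP pose, the force and the opening at its end, in the units of the state.
- manip.get_state(): the state, without advancing time (a new reading comes with each control period).
- manip.camera(name): name is "scene" or "top" or "wrist"; returns the picture (400x640x3 uint8, red, green, blue); there is no depth.
- manip.calibration(name): a dict with "camera_matrix" (3x3 intrinsics, pixels), "world_to_cam" (4x4, takes a point from world to camera coordinates). Camera axes: x right, y up, looking along -z (the intrinsics and any distortion apply to the point x, -y, -z); pixel columns grow to the right and rows downward; lengths in m; the calibration is good to about 2 mm. A picture is of the moment at which its call begins: read the wrist's pose just before it. calibration takes no time and is no camera call; for the wrist camera it gives the pose at the moment of the call.
- manip.job_done(): hands the job in, once; it reports no verdict.
Trained networks look in the newest picture that a camera, given by its name, has taken for a name from the list of things; names that differ only in an ending like _2 or _b are one class to them, and where a whole thing is asked for, a point or a joint stands for the part that bears it (a point fixed in the world has none). Each returns a list of dicts, best first, with "conf" (0 to 1); they miss things now and then, are a little off and sometimes report something else, mostly with a low value. They report only what shows in the picture. A call takes as long as a camera call. They do not tell look-alikes from the thing itself.
- manip.silhouettes(camera, label): "mask" (400x640 bool, what is visible of it) and "at" ([row, column] in pixels, amid what is visible of it).
- manip.place_of(camera, label): "at" ([row, column] in pixels: a listed point, or the origin of a listed thing).
The state is a dict: "time_s": time; "joint_pos": joint angles; "joint_velocities": joint speeds; "tau": joint torques, N m; "ee_pos": TCP position; "tcp_rot": TCP orientation; "ft_force": force on the tool from outside, world axes, zero at the start; "moment": the same for the moment, N m; "opening": finger opening in m.
Only numpy, scipy, OpenCV 4.12 (cv2) and the standard library are available. Lean on these libraries where they do the work, as an engineer would, in place of code of your own. Each camera call takes 0.05 s, during which the arm holds its last target.

TASK

Take only the top cup off the nested stack of three wide steel cups and stand it upright in the middle of the balance's round pan, setting it down rather than dropping it. The other two cups must stay behind, nested and standing where they are.

Things in the scene. Friction and masses are not known exactly. Their poses are not given: they have to be found in the camera images.
- top_cup: Top one of the stack of three wide, open, stepped steel cups, 70 g, 72 mm tall: a foot 33 mm high (42 mm across below, 48 above), then a straight collar 39 mm high, 60 mm outside, wall 3 mm. Its foot sits loosely in the cup below, its step on that cup's rim (111 mm above the bench), so its whole collar shows. Origin: centre of its underside, z up; rim 72 mm above that, 150 mm above the bench.
- middle_cup: Second cup of that stack, same shape and size, so fingers reaching over 39 mm below the topmost rim would take it too; it stays. Origin: centre of its underside, 39 mm above the bench, z up. (A lone cup of the same kind and a stack of two slimmer cups, 42 mm across, also stand on the bench and are not meant.)
- bottom_cup: Lowest cup of that stack, same shape and size, standing loose on the bench; it stays. Origin: centre of its underside, z up.
- balance: White low laboratory balance fixed to the bench, 240 mm long (x), 180 mm wide (y), display and keys on its -x end, housing 50 mm high. Its round aluminium pan, 120 mm across, is flat, rigid and 70 mm above the bench. Origin: on the bench, straight below the centre of the pan; z up.
Mind the look-alikes: they are no part of the job. What is shaped like the top_cup but red is not meant. What is shaped like the bottom_cup but orange is not meant.

How it is judged:
On the way:
1. the top cup is lifted clear of the stack, at least 45 mm above where it sat in the second cup (z of top_cup in the frame of middle_cup above 0.084 m), for 0.1 s.
At the end, for the whole second after the job is handed in: The top cup stands upright (within 10 degrees) and at rest on the balance's pan, its axis within 20 mm of the pan's centre; the other two cups stand upright, nested one in the other, within 20 mm of where they were (horizontal distance between top_cup and balance below 0.02 m and z of top_cup in the frame of balance between 0.066 and 0.074 m and angle between top_cup's own z axis and vertical below 0.17 rad and linear speed of top_cup below 0.02 m/s and distance of each of middle_cup, bottom_cup from where it was at the start of the episode below 0.02 m and angle between each of middle_cup, bottom_cup's own z axis and vertical below 0.1 rad and horizontal distance between middle_cup and bottom_cup below 0.008 m); the robot touches nothing.
It fails at once if the second cup is dragged up more than 10 mm with the top one (height (world z) of middle_cup above 0.049 m).
It fails at once if the top cup is let go more than 20 mm above the balance's pan (horizontal distance between top_cup and balance below 0.08 m and z of top_cup in the frame of balance above 0.09 m and contact force between top_cup and the fingers below 0.01 N).
It also fails if it takes over 38 s, if anything falls off the work surface, if the arm or the gripper's body presses on something with over 40 N, if the wrist force passes 120 N, or if a joint passes its speed limit or range.

## Working session

There is one attempt and no reset: what is moved stays moved. The work goes in short steps, Python scripts to look and compute and a shell command to move; the robot and the scene stay as the last step left them, time stands still between calls to the robot, and variables do not carry over. Pictures are saved under pics/ and viewed, and the job is handed in when it is done.

```bash
mkdir -p pics; ls; python3 - <<'E'
from plant import manip
import cv2
s=manip.get_state();print(s['time_s'],s['ee_pos'],s['tcp_rot'],s['opening'])
for n in("scene","top"):
    im=manip.camera(n);cv2.imwrite(f"pics/{n}0.png",im[:,:,::-1])
    for l in("top_cup","middle_cup","bottom_cup","balance"):
        print(n,l,[(d['at'],round(d['conf'],2)) for d in manip.place_of(n,l)],[(d['at'],round(d['conf'],2),int(d['mask'].sum())) for d in manip.silhouettes(n,l)])
print(manip.get_state()['time_s'])
E
```

```text
pics
0.0 [0.18363916 0.51792069 0.22931369] [-1.66445001  1.56859924 -2.00526105] 0.09357423034043162
scene top_cup [([258.7, 217.2], 0.91), ([261.7, 259.7], 0.83)] [([244.9, 257.5], 0.76, 969), ([241.7, 212.0], 0.59, 1131), ([147.1, 381.3], 0.48, 4494)]
scene middle_cup [([275.8, 221.0], 0.87)] [([261.9, 219.2], 0.87, 422)]
scene bottom_cup [([316.5, 177.8], 0.7), ([283.7, 223.0], 0.64)] [([303.0, 171.6], 0.82, 1393), ([278.0, 218.8], 0.73, 642)]
scene balance [([159.0, 384.4], 0.74)] [([148.5, 381.9], 0.81, 4610)]
top top_cup [([196.8, 368.1], 0.93), ([194.4, 415.5], 0.61)] [([194.7, 375.3], 0.83, 517), ([191.3, 420.9], 0.56, 641)]
top middle_cup [([195.5, 411.6], 0.66)] [([195.2, 409.1], 0.46, 63)]
top bottom_cup [([194.5, 446.7], 0.8), ([193.4, 410.7], 0.67), ([193.3, 411.8], 0.53)] [([191.5, 456.0], 0.66, 604)]
top balance [([229.3, 192.2], 0.97), ([194.2, 413.8], 0.17)] [([233.5, 186.9], 0.72, 7055)]
0.9
```

View pics/scene0.png

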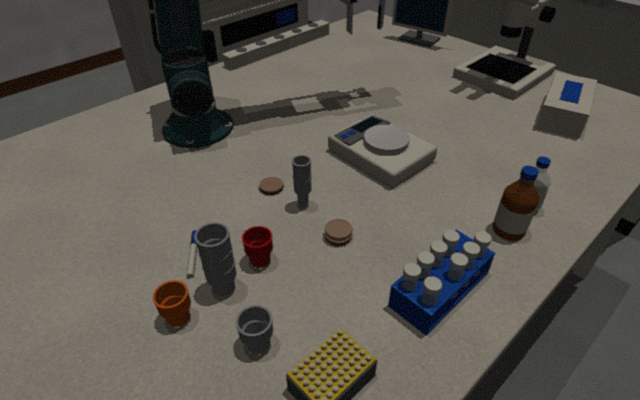

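View pics/top0.png

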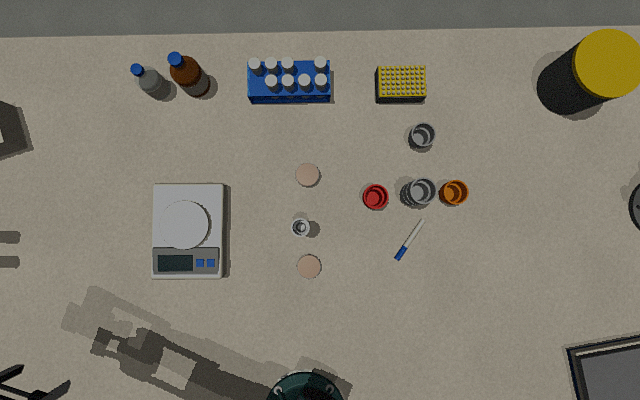

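```bash
python3 - <<'E'
import cv2,numpy as np
a=cv2.imread("pics/scene0.png")[210:340,130:300];b=cv2.imread("pics/top0.png")[150:240,340:490]
a=cv2.resize(a,None,fx=4,fy=4,interpolation=cv2.INTER_CUBIC);b=cv2.resize(b,None,fx=5,fy=5,interpolation=cv2.INTER_CUBIC)
cv2.imwrite("pics/ca.png",a);cv2.imwrite("pics/cb.png",b)
E
cat > h.py <<'E'
import numpy as np
from plant import manip
def proj(n,P,cal=None):
    c=cal or manip.calibration(n);K=np.array(c["camera_matrix"]);T=np.array(c["world_to_cam"])
    p=T@np.r_[P,1];q=K@np.array([p[0],-p[1],-p[2]]);return np.array([q[1]/q[2],q[0]/q[2]])
def back(n,rc,z,cal=None):
    c=cal or manip.calibration(n);K=np.array(c["camera_matrix"]);T=np.array(c["world_to_cam"])
    d=np.linalg.solve(K,[rc[1],rc[0],1]);d=np.array([d[0],-d[1],-d[2]])
    R=T[:3,:3];o=-R.T@T[:3,3];w=R.T@d;return o+w*(z-o[2])/w[2]
E
python3 - <<'E'
from h import *
np.set_printoptions(precision=4,suppress=True)
for n,t,m,b,bal in(("scene",(258.7,217.2),(275.8,221),(283.7,223),(159,384.4)),("top",(194.4,415.5),(195.5,411.6),(193.4,410.7),(229.3,192.2))):
    print(n,manip.calibration(n).keys(),back(n,t,.078),back(n,m,.039),back(n,b,0),back(n,bal,0))
E
```

```text
scene dict_keys(['camera_matrix', 'world_to_cam']) [ 0.5461 -0.2832  0.078 ] [ 0.5548 -0.2873  0.039 ] [ 0.5436 -0.2817  0.    ] [0.492  0.2781 0.    ]
top dict_keys(['camera_matrix', 'world_to_cam']) [ 0.5424 -0.2858  0.078 ] [ 0.5425 -0.2859  0.039 ] [ 0.5507 -0.2935  0.    ] [0.4699 0.2832 0.    ]
```

View pics/ca.png

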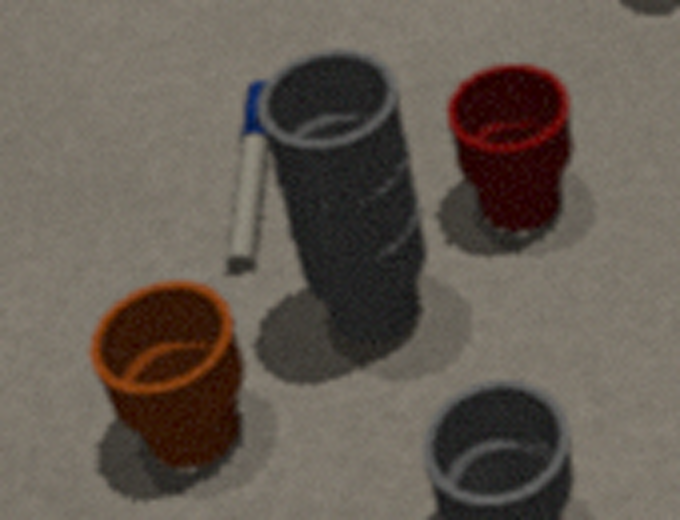

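View pics/cb.png

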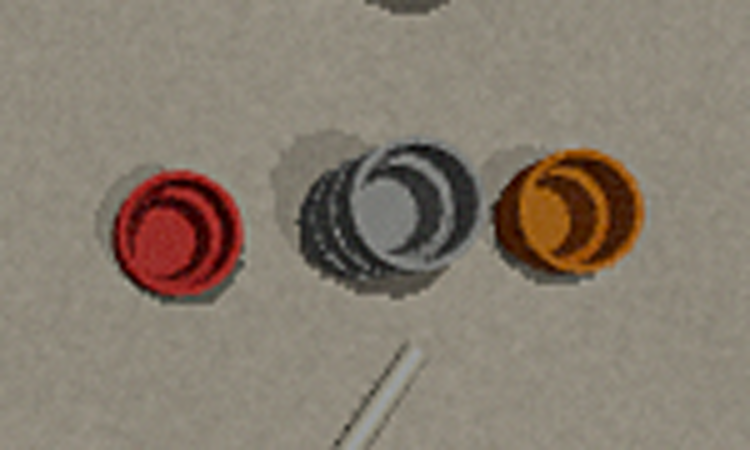

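```bash
cat >> h.py <<'E'
from scipy.spatial.transform import Rotation as Ro
def tool(s=None):
    s=s or manip.get_state();return np.array(s['ee_pos']),Ro.from_euler('xyz',s['tcp_rot']).as_matrix()
E
python3 - <<'E'
from h import *
import cv2
np.set_printoptions(precision=4,suppress=True)
print("rim top",back("top",(190.4,422.6),.15),"scene",back("scene",(234.7,212.1),.15))
for n,lo in(("top",(195,245,150,225)),("scene",(115,165,355,420))):
    g=cv2.cvtColor(cv2.imread(f"pics/{n}0.png"),cv2.COLOR_BGR2GRAY)
    c=g[lo[0]:lo[1],lo[2]:lo[3]];cv2.imwrite(f"pics/p{n}.png",cv2.resize(c,None,fx=8,fy=8,interpolation=cv2.INTER_CUBIC))
p,R=tool();print(p,R)
# project expected circles
im=cv2.imread("pics/top0.png")
for n in("top","scene"):
  print(n,"pan proj of net",[proj(n,[x,y,.07]) for x,y in((.47,.283),(.492,.278))])
E
```

```text
rim top [ 0.5462 -0.2834  0.15  ] scene [ 0.5536 -0.2862  0.15  ]
[0.1838 0.5184 0.2305] [[ 0.      0.3342  0.9425]
 [ 0.0001  0.9425 -0.3342]
 [-1.      0.0001 -0.    ]]
top pan proj of net [array([229.684 , 183.1982]), array([220.596 , 185.2538])]
scene pan proj of net [array([133.2043, 381.5157]), array([137.2275, 386.7058])]
```

View pics/ptop.png

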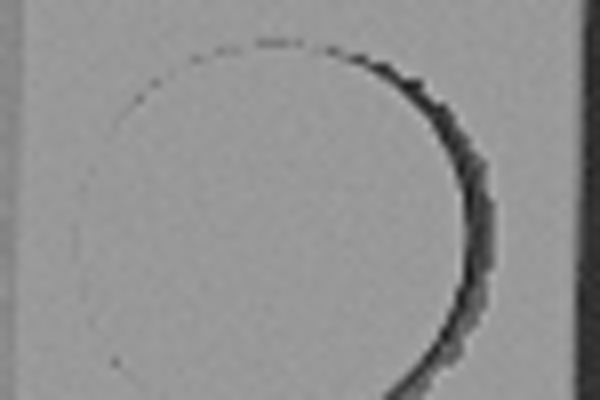

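View pics/pscene.png

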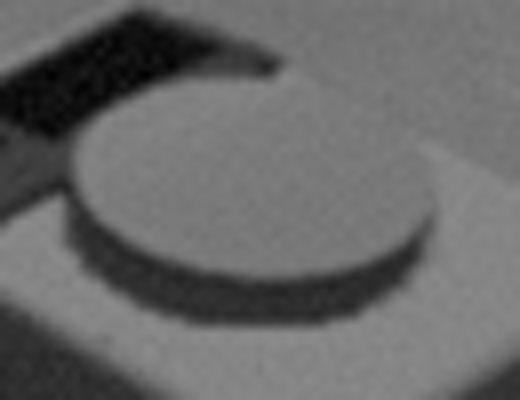

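```bash
python3 - <<'E'
from h import *
np.set_printoptions(precision=4,suppress=True)
print(back("top",(224.2,183.8),.07),back("scene",(136.6,386.2),.07))
p,R=tool();print(p,R.T@(np.array([.549,-.285,.25])-p))
E
```

```text
[0.4833 0.2815 0.07  ] [0.4892 0.2793 0.07  ]
[0.1838 0.5184 0.2305] [-0.0196 -0.6351  0.6127]
```

```bash
python3 -m crank '[[[0,-4,-28,27,0],[0,-4,-28,27,0],[0,-4,-28,27,0],[0,-4,-28,27,0],[0,-4,-28,27,0],[0,-4,-28,27,0],[0,-4,-28,27,0],[0,-4,-28,27,0]]]'; python3 - <<'E'
from h import *
np.set_printoptions(precision=4,suppress=True)
p,R=tool();print(p,R.T@(np.array([.549,-.285,.25])-p),manip.get_state()['joint_pos'])
E
```

```text
time_s: 1.57
ee_pos: [0.3142, 0.2301, 0.2602]
tcp_rot: [-1.96, 1.568, -2.284]
ft_force: [1.3, 1.3, 0.4]
opening: 0.0935
[0.3142 0.2301 0.2602] [ 0.0108 -0.4134  0.3868] [ 0.4871 -0.2791  1.6479 -0.001   1.7751 -0.7594]
```

```bash
python3 -m crank '[[[0,0,-29.5,27.5,0],[0,0,-29.5,27.5,0],[0,0,-29.5,27.5,0],[0,0,-29.5,27.5,0],[0,0,-29.5,27.5,0],[0,0,-29.5,27.5,0],[0,0,-29.5,27.5,0],[0,0,-29.5,27.5,0]]]'; python3 - <<'E'
from h import *
np.set_printoptions(precision=4,suppress=True)
p,R=tool();print(p,R.T@(np.array([.549,-.285,.25])-p),manip.get_state()['joint_pos'])
E
```

```text
time_s: 2.23
ee_pos: [0.449, -0.0752, 0.2657]
tcp_rot: [0.355, 1.558, 0.031]
ft_force: [0.5, 0.2, 0.8]
opening: 0.0939
[ 0.449  -0.0752  0.2657] [ 0.0168 -0.1671  0.1614] [-0.2936 -0.1389  1.5227  0.0041  1.7459 -1.5396]
```

```bash
python3 -m crank '[[[0,0,-29,27.5,0],[0,0,-29,27.5,0],[0,0,-29,27.5,0],[0,0,-28,27,0],[0,0,-20,21,0],[0,0,-12,11,0],[0,0,0,0,0]]]'; python3 - <<'E'
from h import *
import cv2
np.set_printoptions(precision=4,suppress=True)
c=manip.calibration("wrist")
p,R=tool();print(p,R,R.T@(np.array([.549,-.285,.25])-p),manip.get_state()['joint_pos'])
im=manip.camera("wrist");cv2.imwrite("pics/w1.png",im[:,:,::-1])
print(proj("wrist",[.548,-.285,.15],c))
import json;json.dump({k:np.array(v).tolist() for k,v in c.items()},open("c1.json","w"))
E
```

```text
time_s: 2.82
ee_pos: [0.5385, -0.2774, 0.2645]
tcp_rot: [0.261, 1.558, -0.074]
ft_force: [0.0, 0.4, -0.2]
opening: 0.0941
[ 0.5385 -0.2774  0.2645] [[ 0.0132  0.329   0.9442]
 [-0.001   0.9443 -0.329 ]
 [-0.9999  0.0034  0.0128]] [ 0.0147 -0.0038  0.0122] [-0.5726  0.2002  1.1767  0.0064  1.7531 -1.807 ]
[221.8333 315.5797]
```

View pics/w1.png

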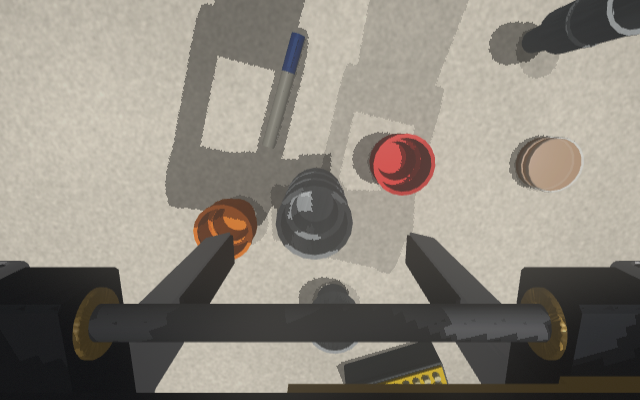

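```bash
python3 - <<'E'
from h import *
import cv2,json
np.set_printoptions(precision=4,suppress=True)
c=json.load(open("c1.json"));im=cv2.imread("pics/w1.png")
for x,y,col in((.548,-.285,(0,255,0)),(.5462,-.2834,(0,0,255))):
    pts=np.array([proj("wrist",[x+.03*np.cos(a),y+.03*np.sin(a),.15],c) for a in np.linspace(0,6.28,60)])
    k=6;q=((pts-[150,260]+.5)*k-.5)
    if col==(0,255,0): cr=cv2.resize(im[150:270,260:370],None,fx=k,fy=k,interpolation=cv2.INTER_CUBIC)[:600]
    cv2.polylines(cr,[q[:,::-1].round().astype(int)],True,col,1)
cr=cv2.resize(im[160:260,265:365],None,fx=k,fy=k,interpolation=cv2.INTER_CUBIC)
pts=np.array([proj("wrist",[.548+.03*np.cos(a),-.285+.03*np.sin(a),.15],c) for a in np.linspace(0,6.28,60)])
q=((pts-[160,265]+.5)*k-.5);cv2.polylines(cr,[q[:,::-1].round().astype(int)],True,(0,255,0),1)
cv2.imwrite("pics/w1c.png",cr)
for rc in((219,314.5),(220,314.5)):print(back("wrist",rc,.15,c))
E
```

```text
[ 0.5455 -0.285   0.15  ]
[ 0.5463 -0.2853  0.15  ]
```

View pics/w1c.png

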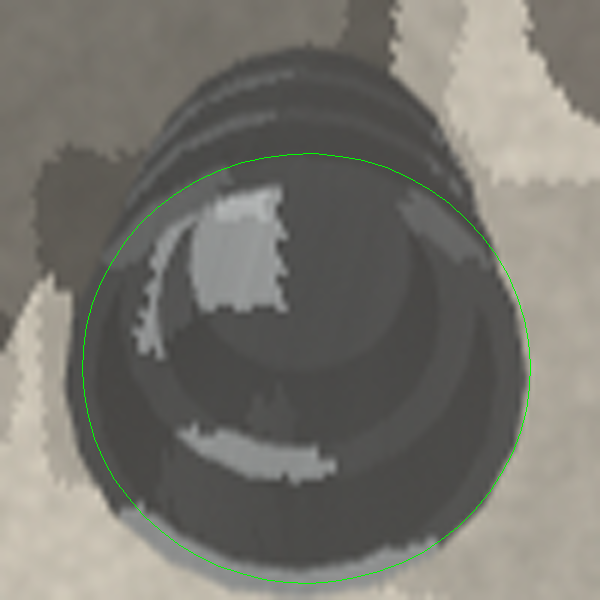

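```bash
python3 -m crank '[[[0,15,-5,8.5,0],[0,35,0,0,0],[0,20,0,0,0],[0,0,0,0,0]]]'; python3 - <<'E'
from h import *
np.set_printoptions(precision=4,suppress=True)
p,R=tool();print(p,R.T@(np.array([.5465,-.2855,.143])-p))
E
```

```text
time_s: 3.2
ee_pos: [0.5461, -0.2804, 0.1964]
tcp_rot: [0.272, 1.552, -0.06]
ft_force: [0.3, -0.2, 1.0]
opening: 0.0941
[ 0.5461 -0.2804  0.1964] [ 0.0534 -0.005   0.0011]
```

```bash
python3 -m crank '[[[0,20,-4,0,0],[0,20,0,0,0],[0,9,0,0,0],[0,0,0,0,0]]]'; python3 - <<'E'
from h import *
import cv2
np.set_printoptions(precision=4,suppress=True)
p,R=tool();print(p,R.T@(np.array([.5465,-.2855,.143])-p),R[2])
im=manip.camera("scene");cv2.imwrite("pics/s2.png",cv2.resize(im[180:330,130:310,::-1],None,fx=4,fy=4))
E
```

```text
time_s: 3.53
ee_pos: [0.5459, -0.2793, 0.151]
tcp_rot: [0.246, 1.548, -0.081]
ft_force: [0.8, -0.3, 0.2]
opening: 0.0938
[ 0.5459 -0.2793  0.151 ] [ 0.008  -0.0057  0.0024] [-0.9998  0.0055  0.0217]
```

View pics/s2.png

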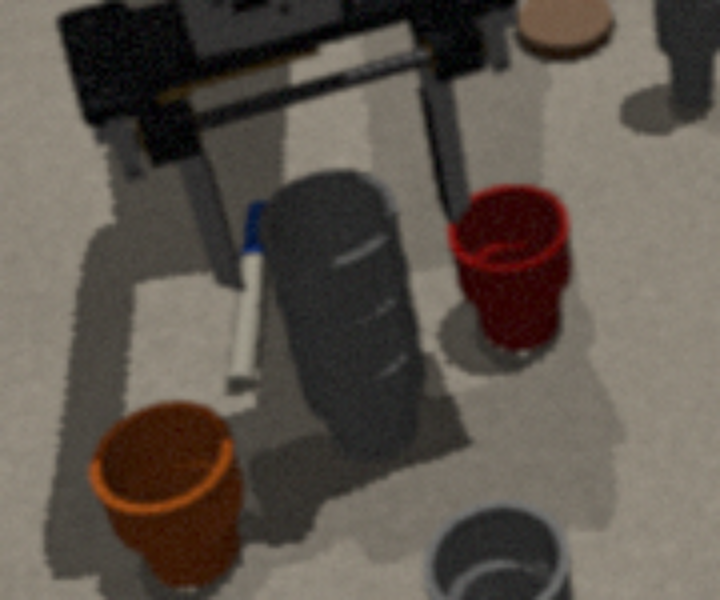

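```bash
python3 -m crank '[[[0,3,-5,2,0],[0,3,-3,1,0],[0,2,-2,0,0],[0,0,0,0,0]]]'; python3 - <<'E'
from h import *
np.set_printoptions(precision=4,suppress=True)
p,R=tool();print(p,R.T@(np.array([.5465,-.2855,.143])-p),R[2])
E
```

```text
time_s: 3.92
ee_pos: [0.5485, -0.2914, 0.1504]
tcp_rot: [0.079, 1.538, -0.246]
ft_force: [-0.7, 0.4, 0.6]
opening: 0.0941
[ 0.5485 -0.2914  0.1504] [ 0.0073  0.0049 -0.004 ] [-0.9995  0.0026  0.0329]
```

```bash
python3 -m crank '[[[0,4,-0,0,0],[0,4,3,-2,0]]]'; python3 - <<'E'
from h import *
np.set_printoptions(precision=4,suppress=True)
p,R=tool();print(p,R.T@(np.array([.5465,-.2855,.143])-p),R[2])
E
```

```text
time_s: 4.08
ee_pos: [0.5488, -0.2895, 0.1443]
tcp_rot: [0.035, 1.534, -0.291]
ft_force: [-0.1, 0.1, -1.2]
opening: 0.0941
[ 0.5488 -0.2895  0.1443] [ 0.0011  0.003  -0.0035] [-0.9993  0.0013  0.0373]
```

```bash
python3 -m crank '[[[0,1,2,-3,0],[0,0.5,0,0,0]]]'; python3 - <<'E'
from h import *
import cv2
np.set_printoptions(precision=4,suppress=True)
c=manip.calibration("wrist")
p,R=tool();print(p,R.T@(np.array([.5465,-.2855,.143])-p),R)
im=manip.camera("wrist");cv2.imwrite("pics/w3.png",im[:,:,::-1])
E
```

```text
time_s: 4.25
ee_pos: [0.5461, -0.2857, 0.1416]
tcp_rot: [0.06, 1.535, -0.266]
ft_force: [-0.3, -0.8, 0.3]
opening: 0.0939
[ 0.5461 -0.2857  0.1416] [-0.0014  0.0003  0.0004] [[ 0.0346  0.3206  0.9466]
 [-0.0094  0.9472 -0.3205]
 [-0.9994  0.0022  0.0358]]
```

View pics/w3.png

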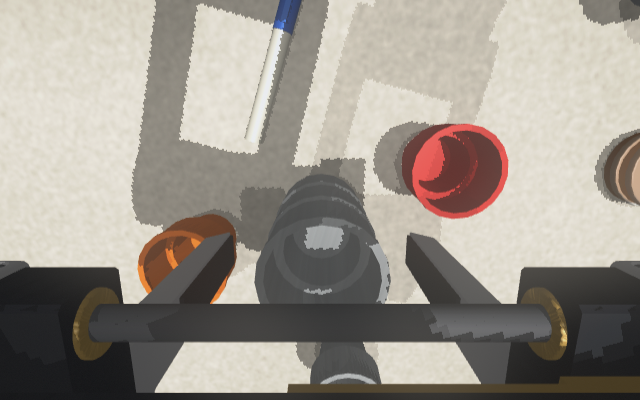

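```bash
python3 -m crank '[[[1,-0.5,0,0,0],[1,0,0,0,0],[1,0,0,0,0],[1,0,0,0,0]]]'; python3 - <<'E'
from h import *
np.set_printoptions(precision=4,suppress=True)
p,R=tool();print(p,R.T@(np.array([.5465,-.2855,.143])-p),R[2])
E
```

```text
time_s: 4.63
ee_pos: [0.546, -0.2854, 0.1419]
tcp_rot: [0.06, 1.535, -0.266]
ft_force: [0.4, 0.8, 0.3]
opening: 0.0708
[ 0.546  -0.2854  0.1419] [-0.0011  0.0001  0.0005] [-0.9994  0.0021  0.0354]
```

```bash
python3 -m crank '[[[1,0,0,0,0],[1,0,0,0,0],[1,0,0,0,0],[1,0,0,0,0]]]'; python3 - <<'E'
from h import *
np.set_printoptions(precision=4,suppress=True)
p,R=tool();print(p,R[2])
E
```

```text
time_s: 4.97
ee_pos: [0.5462, -0.2854, 0.142]
tcp_rot: [0.062, 1.535, -0.264]
ft_force: [-0.8, -0.7, -0.6]
opening: 0.0605
[ 0.5462 -0.2854  0.142 ] [-0.9994  0.0022  0.0356]
```

```bash
python3 -m crank '[[[1,0,0,0,0],[1,0,0,0,0],[1,-4,0,0.1,0],[1,-6,0,0.2,0],[1,-8,0,0.3,0],[1,-8,0,0.3,0],[1,-8,0,0.3,0],[1,0,0,0,0]]]'; python3 - <<'E'
from h import *
import cv2
np.set_printoptions(precision=4,suppress=True)
p,R=tool();print(p,R[2])
im=manip.camera("scene");cv2.imwrite("pics/s4.png",cv2.resize(im[180:330,130:310,::-1],None,fx=4,fy=4))
E
```

```text
time_s: 5.63
ee_pos: [0.5459, -0.2855, 0.1791]
tcp_rot: [0.066, 1.536, -0.26]
ft_force: [-0.2, 0.5, -0.9]
opening: 0.06
[ 0.5459 -0.2855  0.1791] [-0.9994  0.0023  0.0345]
```

View pics/s4.png

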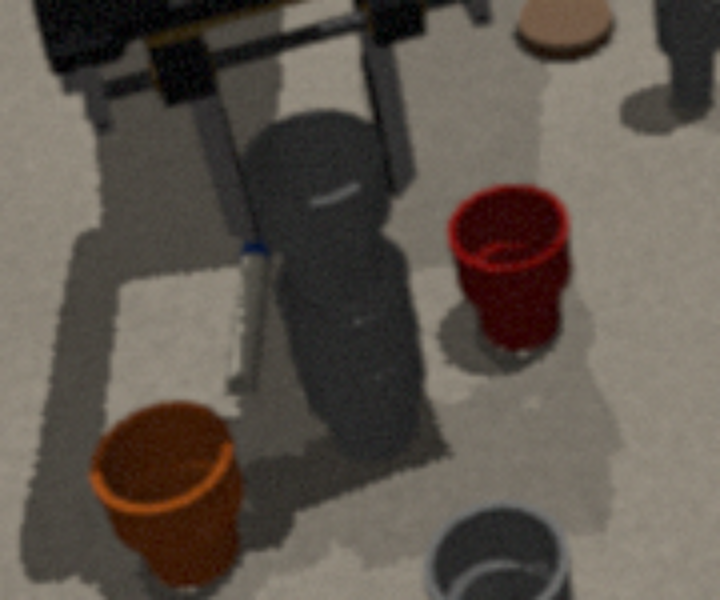

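```bash
python3 -m crank '[[[1,-10,0,0.4,0],[1,-15,0,0.6,0],[1,-20,0,0.7,0],[1,-20,0,0.7,0],[1,-12,0,0.4,0],[1,-5,0,0,0]]]'; python3 - <<'E'
from h import *
import cv2
np.set_printoptions(precision=4,suppress=True)
p,R=tool();print(p,R[2],R.T@(np.array([.485,.281,.25])-p))
im=manip.camera("scene");cv2.imwrite("pics/s5.png",cv2.resize(im[130:330,130:310,::-1],None,fx=3,fy=3))
E
```

```text
time_s: 6.18
ee_pos: [0.5441, -0.2847, 0.2627]
tcp_rot: [0.157, 1.544, -0.169]
ft_force: [-0.3, -0.0, -0.8]
opening: 0.0602
[ 0.5441 -0.2847  0.2627] [-0.9996  0.0042  0.0267] [ 0.0086  0.5169 -0.2375]
```

View pics/s5.png

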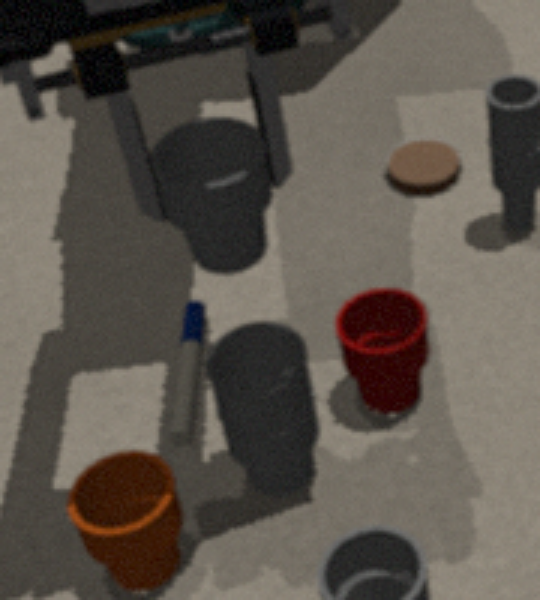

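```bash
python3 -m crank '[[[1,0,10,-5,0],[1,0,18,-8,0],[1,0,26,-12,0],[1,0,28,-13,0],[1,0,28,-13,0],[1,0,28,-13,0],[1,0,28,-13,0],[1,0,28,-13,0]]]'; python3 - <<'E'
from h import *
np.set_printoptions(precision=4,suppress=True)
p,R=tool();print(p,R[2],R.T@(np.array([.485,.281,.25])-p),manip.get_state()['joint_pos'])
E
```

```text
time_s: 6.9
ee_pos: [0.5162, -0.0645, 0.2523]
tcp_rot: [0.338, 1.557, 0.001]
ft_force: [1.3, 0.5, -0.8]
opening: 0.0601
[ 0.5162 -0.0645  0.2523] [-0.9999  0.0047  0.0134] [ 0.0019  0.3158 -0.1436] [-0.2354  0.0071  1.4113  0.0034  1.7094 -1.4691]
```

```bash
python3 -m crank '[[[1,0,28,-13,0],[1,0,28,-13,0],[1,0,28,-13,0],[1,0,28,-13,0],[1,0,28,-13,0],[1,0,28,-13,0],[1,0,28,-13,0],[1,0,25,-11,0]]]'; python3 - <<'E'
from h import *
np.set_printoptions(precision=4,suppress=True)
p,R=tool();print(p,R[2],R.T@(np.array([.485,.281,.25])-p),manip.get_state()['joint_pos'])
E
```

```text
time_s: 7.57
ee_pos: [0.4793, 0.1949, 0.2421]
tcp_rot: [2.921, 1.566, 2.587]
ft_force: [0.9, -0.8, -1.2]
opening: 0.0603
[0.4793 0.1949 0.2421] [-1.      0.0011 -0.0047] [-0.0077  0.0832 -0.0228] [ 0.2744  0.0146  1.4237  0.0036  1.7066 -0.9625]
```

```bash
python3 -m crank '[[[1,-2,24,-7,0],[1,-1,20,-6,0],[1,0,14,-4,0],[1,0,8,-2,0],[1,0,4,0,0],[1,0,0,0,0]]]'; python3 - <<'E'
from h import *
import cv2
np.set_printoptions(precision=4,suppress=True)
c=manip.calibration("wrist")
p,R=tool();print(p,R,R.T@(np.array([.485,.281,.25])-p))
for n in("wrist","scene"):cv2.imwrite(f"pics/{n}6.png",manip.camera(n)[:,:,::-1])
import json;json.dump({k:np.array(v).tolist() for k,v in c.items()},open("c6.json","w"))
print(proj("wrist",[.485,.281,.07],c))
E
```

```text
time_s: 8.07
ee_pos: [0.4746, 0.2779, 0.2376]
tcp_rot: [-2.832, 1.552, 3.13]
ft_force: [-0.3, -1.0, -0.7]
opening: 0.0601
[0.4746 0.2779 0.2376] [[-0.0185  0.3158  0.9486]
 [ 0.0002  0.9488 -0.3159]
 [-0.9998 -0.0056 -0.0176]] [-0.0125  0.0061  0.0086]
[208.5319 328.3498]
```

View pics/wrist6.png

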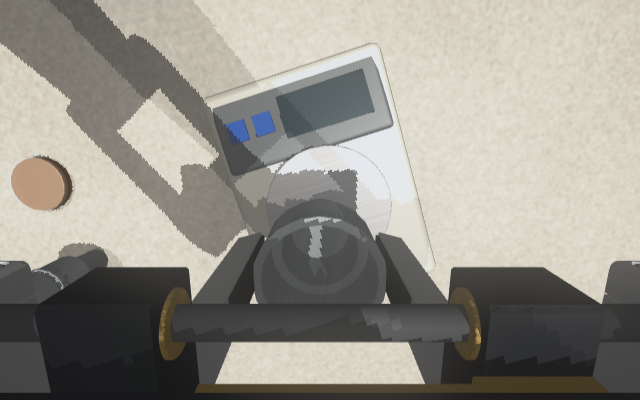

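View pics/scene6.png

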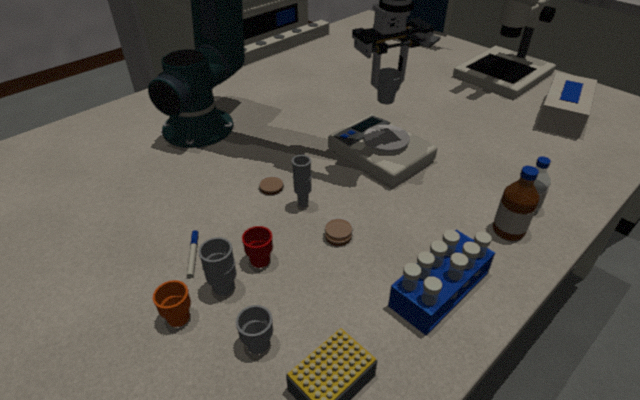

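```bash
python3 -m crank '[[[1,6,2,4,0],[1,14,1,3,0],[1,16,1,2,0],[1,14,1,1,0],[1,10,0,0,0],[1,0,0,0,0]]]'; python3 - <<'E'
from h import *
np.set_printoptions(precision=4,suppress=True)
p,R=tool();t=np.array([.485,.281]);b=p+R[:,0]*.064;print(p,R[2],'cup bottom',b,R.T@(np.r_[t,.07]-b))
E
```

```text
time_s: 8.67
ee_pos: [0.4885, 0.2729, 0.1758]
tcp_rot: [-2.797, 1.557, -3.128]
ft_force: [0.5, -0.1, -1.9]
opening: 0.0599
[0.4885 0.2729 0.1758] [-0.9999 -0.0046 -0.0127] cup bottom [0.4877 0.2729 0.1118] [ 0.0418  0.007  -0.0046]
```

```bash
python3 -m crank '[[[1,6,3,-2,0],[1,8,3,-2,0],[1,8,2,-1,0],[1,5,1,0,0],[1,0,0,0,0]]]'; python3 - <<'E'
from h import *
np.set_printoptions(precision=4,suppress=True)
s=manip.get_state();p,R=tool();t=np.array([.485,.281]);b=p+R[:,0]*.064;print(p,R[2],'cup bottom',b,R.T@(np.r_[t,.07]-b))
E
```

```text
time_s: 9.08
ee_pos: [0.4872, 0.2829, 0.1476]
tcp_rot: [-2.869, 1.559, 3.08]
ft_force: [-0.3, -0.1, -1.1]
opening: 0.0602
[0.4872 0.2829 0.1476] [-0.9999 -0.0031 -0.0111] cup bottom [0.4865 0.283  0.0836] [ 0.0136 -0.0023 -0.0006]
```

```bash
python3 -m crank '[[[1,4,-0.5,0,0],[1,4,0,0,0],[1,2,0,0,0],[1,1.5,0,0,0]]]'; python3 - <<'E'
from h import *
import cv2
np.set_printoptions(precision=4,suppress=True)
s=manip.get_state();p,R=tool();t=np.array([.485,.281]);b=p+R[:,0]*.064;print(p,R[2],'cup bottom',b,R.T@(np.r_[t,.07]-b))
im=manip.camera("scene");cv2.imwrite("pics/s8.png",cv2.resize(im[20:190,310:450,::-1],None,fx=3.5,fy=3.5,interpolation=2))
E
```

```text
time_s: 9.42
ee_pos: [0.4873, 0.2831, 0.136]
tcp_rot: [-2.953, 1.561, 2.997]
ft_force: [0.4, 0.4, -1.6]
opening: 0.0601
[0.4873 0.2831 0.136 ] [-1.     -0.0018 -0.0094] cup bottom [0.4867 0.2832 0.072 ] [ 0.0021 -0.0027 -0.0009]
```

View pics/s8.png

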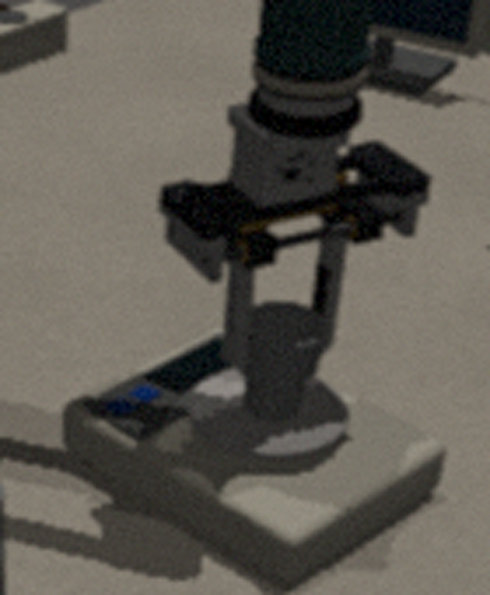

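Cup is a couple of mm above the pan and near its centre. I'm lowering until the force shows contact.

```bash
python3 -m crank '[[[1,1.5,0,0,0],[1,1.5,0,0,0]]]';python3 -m crank '[[[1,1.5,0,0,0],[1,1,0,0,0]]]'
```

```text
time_s: 9.63
ee_pos: [0.4874, 0.2831, 0.1347]
tcp_rot: [-3.003, 1.562, 2.947]
ft_force: [-4.6, -1.5, 7.8]
opening: 0.0602
time_s: 9.8
ee_pos: [0.4874, 0.2831, 0.1348]
tcp_rot: [-3.085, 1.563, 2.864]
ft_force: [-1.4, 0.1, 2.4]
opening: 0.06
```

```bash
python3 -m crank '[[[0.7,0,0,0,0],[0.5,0,0,0,0],[0,0,0,0,0],[0,0,0,0,0],[0,0,0,0,0],[0,0,0,0,0]]]'; python3 - <<'E'
from h import *
import cv2
cv2.imwrite("pics/w9.png",manip.camera("wrist")[:,:,::-1])
E
```

```text
time_s: 10.3
ee_pos: [0.4884, 0.2834, 0.1343]
tcp_rot: [2.914, 1.565, 2.58]
ft_force: [-0.9, 0.5, 0.3]
opening: 0.0831
```

View pics/w9.png

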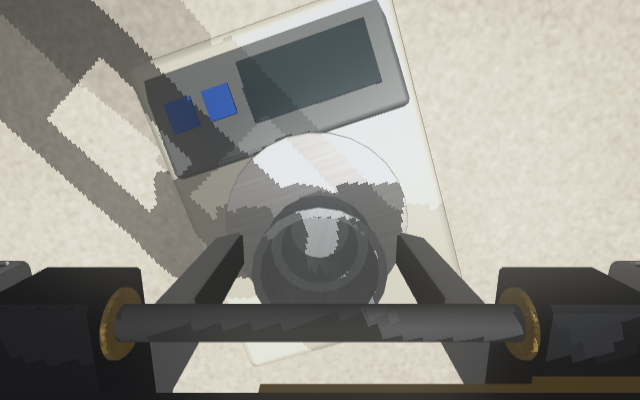

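Cup at about (320,255) is free of both fingers and stands on the pan. I'll finish opening, then back straight up.

```bash
python3 -m crank '[[[0,0,0,0,0],[0,0,0,0,0],[0,-5,0,0,0],[0,-15,0,0,0],[0,-25,0,0,0],[0,-25,0,0,0],[0,-25,0,0,0],[0,-20,0,0,0]]]'; python3 -m crank '[[[0,-10,0,-20,0],[0,0,0,-30,0],[0,0,0,-30,0],[0,0,0,-30,0],[0,0,0,-15,0],[0,0,0,0,0]]]'; python3 - <<'E'
from h import *
import cv2
for n in("top","scene","wrist"):
    cv2.imwrite(f"pics/{n}10.png",manip.camera(n)[:,:,::-1])
    for l in("top_cup","middle_cup","bottom_cup"):
        print(n,l,[(d['at'],round(d['conf'],2)) for d in manip.place_of(n,l)])
E
```

```text
time_s: 11.02
ee_pos: [0.4859, 0.2816, 0.2473]
tcp_rot: [-2.649, 1.552, -2.983]
ft_force: [1.2, 0.5, -0.6]
opening: 0.0941
time_s: 11.52
ee_pos: [0.3679, 0.3248, 0.2704]
tcp_rot: [2.311, 1.564, 1.973]
ft_force: [0.1, 0.3, -0.1]
opening: 0.0941
top top_cup [([198.8, 370.2], 0.97), ([222.0, 182.7], 0.74)]
top middle_cup [([195.2, 414.6], 0.88)]
top bottom_cup [([195.7, 447.0], 0.74), ([195.5, 408.8], 0.48)]
scene top_cup [([136.5, 386.6], 0.92), ([260.7, 260.7], 0.8)]
scene middle_cup [([273.6, 222.7], 0.88)]
scene bottom_cup [([317.6, 179.4], 0.88), ([284.0, 218.9], 0.85), ([157.9, 381.8], 0.23)]
wrist top_cup [([301.6, 322.9], 0.68)]
wrist middle_cup []
wrist bottom_cup []
```

View pics/top10.png

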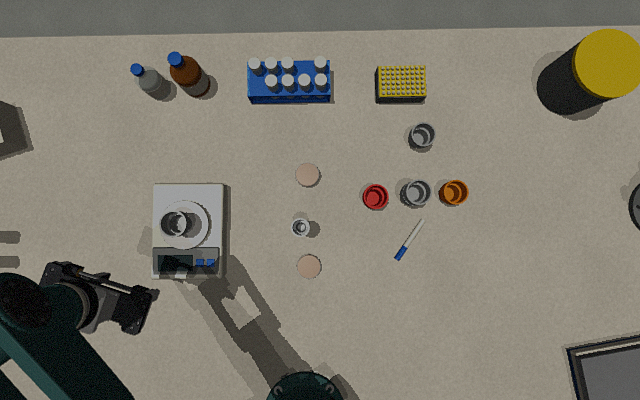

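View pics/scene10.png

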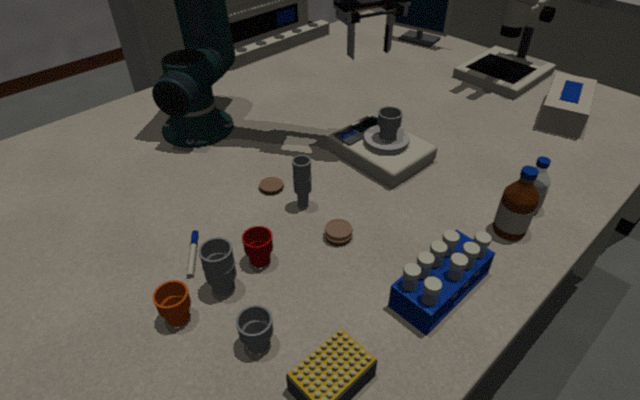

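```bash
python3 - <<'E'
from h import *
import cv2
np.set_printoptions(precision=4,suppress=True)
print("origin",back("top",(222,182.7),.07),back("scene",(136.5,386.6),.07),"pan",back("top",(224.2,183.8),.07),back("scene",(136.6,386.2),.07))
print("rim pred",proj("top",[.485,.281,.142]),"mid",back("top",(195.2,414.6),.039))
cv2.imwrite("pics/t10c.png",cv2.resize(cv2.imread("pics/top10.png")[180:285,145:235],None,fx=5,fy=5,interpolation=2))
E
```

```text
origin [0.4887 0.2842 0.07  ] [0.4896 0.2805 0.07  ] pan [0.4833 0.2815 0.07  ] [0.4892 0.2793 0.07  ]
rim pred [223.5121 173.253 ] mid [ 0.5431 -0.2936  0.039 ]
```

View pics/t10c.png

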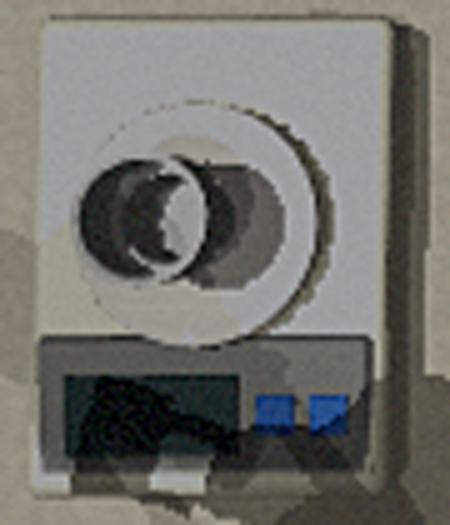

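```bash
python3 -c "
from plant import manip
print(manip.get_state()['joint_velocities']);print(manip.job_done())"
```

```text
[ 0.00379071 -0.00252362  0.00111308  0.00046015  0.00069516 -0.00155746]
the job is handed in; nothing more can be done
None
```

I gripped the top steel cup by its collar, above the second cup's rim, and lifted it off the stack. I then carried it to the balance, lowered it until the wrist force showed contact, released it, backed away and handed the job in. The clock stood at about 12 s of the 38 s allowed.

**Cup on the pan:** the last pictures show it standing upright. In the top view its rim centre is at about row 223.6, column 173, against the row 223.5, column 173.3 expected for a centred cup. The cup position the network reported in the top picture is about 6 mm off the pan centre I measured there. In the scene picture the two agree to about 1 mm. Both are inside the 20 mm allowed.

**Other two cups:** they appear nested and standing where they were, judged by eye and by the network's points. The middle cup's point in the last top picture lies about 8 mm from its point in the first, with no sign of movement in the pictures, so I took that as network scatter. I did not measure them more finely.

**Robot:** it is clear of everything, gripper open.

**Tool tilt:** the tool tilted up to about 2 degrees during the small moves at the stack, and was back to about half a degree before release.

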